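# Seat a connector in the harness tester and tip the lid shut

### The job

Put the grey connector with the blue insert upright into the nest of the test fixture, press it down past its stiff sprung jaws until it bottoms, bed it on the delicate contacts there by pushing about 10 N harder for half a second, and let go. Then push the open lid from behind, gently, past upright until it tips, and let it fall shut by its own weight without riding it down or pressing it. Leave the black connector, the tape roll and the yellow-handled pick where they are.

Things in the scene. Friction and masses are not known exactly. Their poses are not given: they have to be found in the camera images.
- connector: Loose grey connector standing upright, about 60 g. Shell 36 (its x) x 44 (its y) x 46 mm high, straight sides; on it a blue insert 28 x 36 mm, 10 mm high (top 56 mm above the foot). Origin: centre of its underside; z up. A half turn looks the same. It starts at either of two places, the spare at the other.
- spare: Bystander: connector of the same shape, black with an orange insert. Origin: centre of its underside.
- fixture: Fixed test fixture: aluminium base plate 160 (x) x 190 (y) x 12 mm with a white nest block 64 x 84 mm, top 40 mm above the table. Origin: at table height below the nest's centre. Lid hinge along x at y = +85 mm, on two blue posts 77 mm high (x = +-67). Two steel rest posts 78 mm high at x = +-50, y = -55 mm. May be turned about vertical.
- nest (a point): Centre of the nest pocket's floor (top of the contact plate), 16 mm above the table; axes as the fixture. Pocket 40.4 (x) x 50.4 (y) mm, 24 mm deep. The connector goes in with its 44 mm side along the fixture's y, either way round; fully home its foot stands on this floor and its shell is 22 mm proud of the block.
- nest_mouth (a point): Centre of the pocket's mouth, 40 mm above the table, with a small chamfer. Two green sprung jaws on the pocket's +-y sides, 22 mm wide, 41 mm apart at rest, with a tapered lead-in, grip the connector: from about 7 mm deep it must be pushed down against some 4 to 20 N, varying with depth and friction (steady over the last 5 mm), until the load climbs at the floor. They then hold it.
- contacts: Delicate brass contact plate, 37 x 47 x 2 mm, the floor of the nest pocket; top 16 mm above the table. Origin: centre of its underside, 14 mm above the table. The connector's foot must bear on it with about 10 N for half a second, over and above what the jaws take: under 6 N it is not bedded, over 25 N the contacts break. It is rigid: a fraction of a millimetre makes the difference.
- lid (a joint): Lid angle: 0 shut (level), 1.57 upright, about 2.05 open on its stop, leaning to the fixture's +y, away from the nest. Blue plate 120 mm wide (x), 150 mm hinge to free edge, 8 mm thick, about 0.35 kg; a 50 x 50 x 4 mm rubber pad inside ends 2 mm above a seated connector. The robot must be off it before it is below 0.7.
- lid_hinge (a point): On the hinge axis, in the middle of the lid's width, 78 mm above the table, on the lid's inner face. Its axes turn with the lid: x along the hinge, -y from the hinge to the free edge, z out of the lid's outer (back) face.
- lid_edge (a point): Middle of the lid's free edge on its outer (back) face, marked yellow: 150 mm from the hinge, 8 mm out from the inner face; axes as lid_hinge. Under 3 N here moves the lid; over 10 N from the robot is too rough. The hinge is damped and a little stiff: the lid falls by itself only from some 0.15 to 0.5 rad past upright, which varies.
- tape: Bystander: loose roll of black tape lying flat, 64 mm across, 19 mm high. Origin: centre of its underside.
- pick: Bystander: loose screwdriver-like pick with yellow handle, 150 mm long, lying on the table. Origin near its middle.
Things that resemble listed ones, but are neither listed nor needed, are in the scene too. Several things have the shape of the fixture; the one meant has the colours described above.

How it is judged:
By the outcome, as a careful person would: the job done as asked, in the order asked, and still so for the second after the job is handed in, with the robot touching nothing.
It also fails if it takes over 72 s, if anything falls off the work surface, if the arm or the gripper's body presses on something with over 40 N, if the wrist force passes 120 N, or if a joint passes its speed limit or range.

### The arm

A 6-joint arm with a two-finger parallel gripper is mounted at the origin on the work surface. World frame = base frame: x ahead of the robot, y to its left, z up, the work surface at z = 0. Lengths are in m, angles in rad, forces in N, time in s.
With the tool pointing down it reaches from about 0.35 to 0.925 m from the base axis. Payload 6.4 kg.
Tool frame: the origin (TCP) lies at the very end of the fingers, on their centre line; the grasp point (between the pads) lies 19 mm behind it (hold_point_z is the distance from the TCP to the grasp point, in m); z points along the fingers, y is the line along which they close (so a half turn about z gives the same grasp; the last joint's range is limited). The gripper opens to 85 mm and grips with 20 to 120 N. Pads are 22 mm wide; open, the fingers measure 114 mm over their backs; the gripper's body (76 mm by 85 mm) begins 54 mm behind the grasp point. The pads swing forward as they close: fully open they stand 13 mm farther back than shut.
Start: joints at [-1.437, 0.245, 1.558, -0, 1.339, -0.174], TCP at [0.197, -0.619, 0.231] pointing down, gripper open.
Joint ranges: [-3.13, 3.13], [-1.02, 2.26], [0.13, 2.54], [-0.95, 4.09], [0.21, 2.88], [-2.74, 2.74]. Speed limits (rad/s): [2.57, 2.57, 3.14, 3.14, 3.14, 3.14].

### API

Orientations are given as a unit quaternion [x, y, z, w].
In Python, from bench import sense, capture, hand_in, hold_point_z gives the robot as it stands. The module is installed in compiled form; this text tells all that it offers.
- The arm moves only by the shell command python3 -m crank 'ROWS' [OPENING]. ROWS is JSON, a list of rows, each an object with "linear": the shift along the world's x, y, z each as a share of 0.4 m, from -1 to 1, a list of three; "delta_rot": the turn, a rotation vector about the world's x, y, z each as a share of 45 degrees, from -1 to 1, a list of three. A call has 1 to 10 rows; each row is the pose to reach, as a shift and turn from the pose commanded when the call began; what a row does not reach only later rows make up. A row lasts 1/12 s, in which the tool goes at most 41.7 mm and 7.16 degrees, less where a joint would pass 70% of its speed; a pose out of reach is approached as far as the arm can. A call with a number of a shift or a turn outside -1 to 1 is refused whole. A call with a gripper value outside its range is refused whole. OPENING is the gripper command: -1 is shut, 1 is fully open, values between are in proportion, set as the call begins (- or left out, the last holds). The fingers move at their own pace and stop on an object; the grip force is fixed at half the most. Time passes only in rows, so rows that repeat a pose let the fingers close. It gives the time, the measured TCP pose, the force, the opening and the grip force at its end, in the units of the state.
- sense(): the state, without advancing time (a new reading comes with each control period).
- capture(name): name is "scene" or "top" or "wrist"; returns a dict with "img" (384x512x3 uint8, red, green, blue), "range_z" (384x512 float32, m along the optical axis (not along the pixel's ray), 0 where there is no reading), "fov_y" (degrees; the focal length in pixels is half the picture's height over the tangent of half this angle, whatever the lens; pixels are square), "cx", "cy" (the principal point, pixels), "k1" (the pictures are not rectified: a ray, as slopes to the right and down, at radius r is drawn at 1 + k1 r^2 times it, then the intrinsics apply), "pose" (4x4, takes a point from camera to world coordinates). Camera axes: x right, y down, z forward; pixel columns grow to the right and rows downward; lengths in m; the calibration is good to about 2 mm. A picture is of the moment at which its call begins.
- hand_in(): hands the job in; it is judged then, once.
The state is a dict: "t": time; "q": joint angles; "joint_velocities": joint speeds; "tau": joint torques, N m; "position": TCP position; "ee_rot": TCP orientation; "wrist_force": force on the tool from outside, world axes, zero at the start; "wrist_torque": the same for the moment, N m; "opening": finger opening in m; "finger_force": force on a finger pad.
Only numpy, scipy, OpenCV 4.12 (cv2) and the standard library are available. Lean on these libraries where they do the work, as an engineer would, in place of code of your own. Each camera call takes 0.05 s, during which the arm holds its last target. There are 200 camera calls.

## Working session

There is one attempt and no reset: what is moved stays moved. The work goes in short steps, Python scripts to look and compute and a shell command to move; the robot and the scene stay as the last step left them, time stands still between calls to the robot, and variables do not carry over. Pictures are saved under pics/ and viewed, at most 10 in all, crops included, and the job is handed in when it is done.

```bash
mkdir -p pics; cat > h.py <<'E'
import numpy as np, cv2, pickle
from bench import sense, capture, hand_in, hold_point_z
def snap(n,f):
    c=capture(n); pickle.dump(c,open(f+'.pkl','wb')); cv2.imwrite(f'pics/{f}.png',c['img'][:,:,::-1]); return c
def load(f): return pickle.load(open(f+'.pkl','rb'))
def cloud(c):
    h,w=c['range_z'].shape; f=h/2/np.tan(np.radians(c['fov_y'])/2)
    K=np.array([[f,0,c['cx']],[0,f,c['cy']],[0,0,1.]])
    u,v=np.meshgrid(np.arange(w),np.arange(h))
    p=np.stack([u,v],-1).reshape(-1,1,2).astype(np.float64)
    s=cv2.undistortPoints(p,K,np.array([c['k1'],0,0,0.])).reshape(h,w,2)
    z=c['range_z'][...,None]; P=np.concatenate([s*z,z],-1)
    return P@c['pose'][:3,:3].T+c['pose'][:3,3]
E
python3 - <<'E'
from h import *
s=sense();print({k:np.round(v,3) for k,v in s.items()},hold_point_z)
a=snap('top','top0');b=snap('scene','scene0')
for c in(a,b):print(c['pose'].round(3),c['fov_y'],c['k1'])
E
```

```text
{'t': np.float64(0.0), 'q': array([-1.437,  0.246,  1.559, -0.   ,  1.339, -0.174]), 'joint_velocities': array([ 0.001, -0.   ,  0.   , -0.001,  0.002,  0.001]), 'tau': array([-0.0000e+00, -4.2951e+01, -3.2613e+01, -0.0000e+00,  5.0000e-03,
       -0.0000e+00]), 'position': array([ 0.197, -0.619,  0.23 ]), 'ee_rot': array([ 0.988,  0.153,  0.   , -0.001]), 'wrist_force': array([-0.143,  0.088,  0.15 ]), 'wrist_torque': array([0.025, 0.007, 0.027]), 'finger_force': np.float64(0.0), 'opening': np.float64(0.085)} 0.0187
[[ 0.002 -0.997  0.081  0.402]
 [-1.    -0.002  0.003  0.023]
 [-0.003 -0.081 -0.997  1.572]
 [ 0.     0.     0.     1.   ]] 44.864032234107015 -0.03575052399064009
[[-0.632  0.535 -0.561  1.19 ]
 [ 0.775  0.431 -0.462  0.563]
 [-0.005 -0.727 -0.687  0.884]
 [ 0.     0.     0.     1.   ]] 53.44647827371538 0.02682751730990342
```

View pics/top0.png

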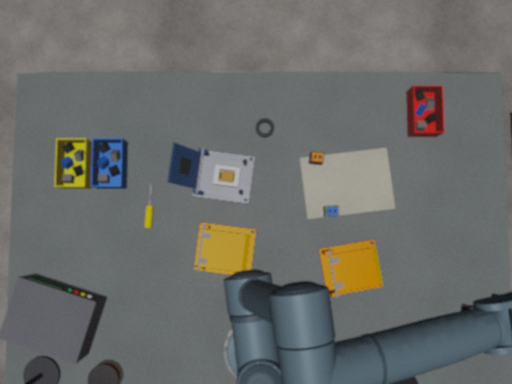

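View pics/scene0.png

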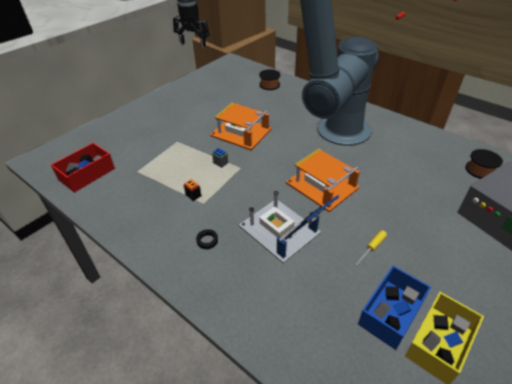

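Top view: fixture at about (225,176), with its open lid to the left at (185,165). Grey/blue connector at (331,211), black/orange spare at (317,157), tape at (265,127), pick at (149,210).

```bash
python3 - <<'E'
from h import *
for f in('top0','scene0'):
    c=load(f);P=cloud(c)
    def rect(m,n):
        p=P[m][:,:2]*1000
        if len(p)<5: print(n,len(p));return
        r=cv2.minAreaRect(p.astype(np.float32)); print(f,n,len(p),np.round(r[0],1),np.round(r[1],1),round(r[2],1),'z',np.median(P[m][:,2]).round(4),'mean',p.mean(0).round(1))
    if f=='top0': boxes={'conn':(322,342,202,220),'spare':(307,327,148,167),'fix':(188,262,140,208)}
    else: boxes={'conn':(208,232,144,170),'spare':(180,204,176,202),'fix':(236,340,185,260)}
    Z=P[...,2]
    def bx(n):
        m=np.zeros(Z.shape,bool);a,b,c_,d=boxes[n];m[c_:d,a:b]=1;return m&(c['range_z']>0)
    for n in('conn','spare'):
        rect(bx(n)&(Z>.049)&(Z<.062),n+' insert'); rect(bx(n)&(Z>.03)&(Z<.065),n+' all')
    rect(bx('fix')&(Z>.033)&(Z<.047),'nest block'); rect(bx('fix')&(Z>.007)&(Z<.018),'plate')
    if f=='top0':
        m=np.zeros(Z.shape,bool);m[135:195,160:205]=1;m&=Z>.1;q=P[m];print(len(q),q.min(0),q.max(0)); rect(m,'lid')
E
```

```text
top0 conn insert 104 [ 461.6 -234. ] [32.7 38.8] 0.6 z 0.0553 mean [ 462.3 -234.7]
top0 conn all 154 [ 461.7 -233.5] [33.1 41.9] 0.1 z 0.053 mean [ 461.4 -232.3]
top0 spare insert 105 [ 639.5 -190. ] [40.  33.8] 88.4 z 0.0548 mean [ 640.5 -188.2]
top0 spare all 153 [ 640.5 -188.2] [44.2 36.9] 84.1 z 0.0529 mean [ 638.9 -186.9]
top0 nest block 319 [582.3 118. ] [146.  142.7] 85.1 z 0.0399 mean [579.6 108.8]
top0 plate 1759 [588.4 116.7] [218.3 245.3] 0.1 z 0.0121 mean [578.9 111.7]
1051 [0.40188206 0.02339906 0.10015835] [0.65896078 0.27548743 1.57195514]
top0 lid 1051 [507.3 173.8] [345.2 125.7] 35.0 z 0.1673 mean [592.9 233.9]
scene0 conn insert 78 [ 465.1 -236.7] [42.3 34.9] 88.1 z 0.0562 mean [ 467.7 -235.8]
scene0 conn all 147 [ 467.  -236.7] [37.1 44.3] 6.0 z 0.0494 mean [ 470.1 -232.5]
scene0 spare insert 95 [ 643.2 -191. ] [42.  30.7] 84.8 z 0.056 mean [ 644.3 -188.8]
scene0 spare all 177 [ 643.6 -190.3] [44.3 36.7] 82.6 z 0.0502 mean [ 647.2 -185.3]
scene0 nest block 502 [510.5 139.9] [155.7 295.8] 82.6 z 0.0405 mean [573.2 119.8]
scene0 plate 2137 [486.9 127.5] [195.6 359.7] 85.3 z 0.0132 mean [545.  127.6]
```

```bash
R='{"linear":[0.33,0.48,0.03],"delta_rot":[0,0,0.8]}'
python3 -m crank '[{"linear":[0.1,0.15,0.02],"delta_rot":[0,0,0.15]},{"linear":[0.2,0.3,0.03],"delta_rot":[0,0,0.3]},{"linear":[0.33,0.48,0.03],"delta_rot":[0,0,0.8]},{"linear":[0.33,0.48,0.03],"delta_rot":[0,0,0.8]},{"linear":[0.33,0.48,0.03],"delta_rot":[0,0,0.8]},{"linear":[0.33,0.48,0.03],"delta_rot":[0,0,0.8]},{"linear":[0.33,0.48,0.03],"delta_rot":[0,0,0.8]},{"linear":[0.33,0.48,0.03],"delta_rot":[0,0,0.8]}]'
python3 -m crank '[{"linear":[0.1,0.15,0.0],"delta_rot":[0,0,0.15]},{"linear":[0.2,0.3,0.0],"delta_rot":[0,0,0.3]},{"linear":[0.33,0.48,0.0],"delta_rot":[0,0,0.8]},{"linear":[0.33,0.48,0.0],"delta_rot":[0,0,0.8]},{"linear":[0.33,0.48,0.0],"delta_rot":[0,0,0.8]},{"linear":[0.33,0.48,0.0],"delta_rot":[0,0,0.8]},{"linear":[0.33,0.48,0.0],"delta_rot":[0,0,0.8]},{"linear":[0.33,0.48,0],"delta_rot":[0,0,0.8]}]'
python3 - <<'E'
from h import *
c=snap('wrist','w1');print(c['pose'].round(3),c['fov_y']);s=sense();print(s['position'],s['ee_rot'],s['q'])
E
```

```text
t: 0.77
position: [0.3295, -0.4265, 0.2431]
ee_rot: [0.892, 0.452, -0.0, -0.0]
wrist_force: [-0.7, -0.3, 0.7]
opening: 0.0852
finger_force: 0.0
t: 1.43
position: [0.4611, -0.2357, 0.243]
ee_rot: [0.709, 0.705, -0.0, -0.0]
wrist_force: [0.1, -0.9, -0.2]
opening: 0.0852
finger_force: 0.0
[[ 1.    -0.005 -0.003  0.461]
 [-0.006 -0.947 -0.321 -0.154]
 [-0.001  0.321 -0.947  0.386]
 [ 0.     0.     0.     1.   ]] 62.057734934177205
[ 0.46071936 -0.23641587  0.2430216 ] [ 7.09741922e-01  7.04461707e-01 -2.89937991e-04 -1.53438553e-04] [-6.93026928e-01 -7.85076520e-02  1.88052021e+00 -5.62680403e-04
  1.33994124e+00 -6.85430714e-01]
```

View pics/w1.png

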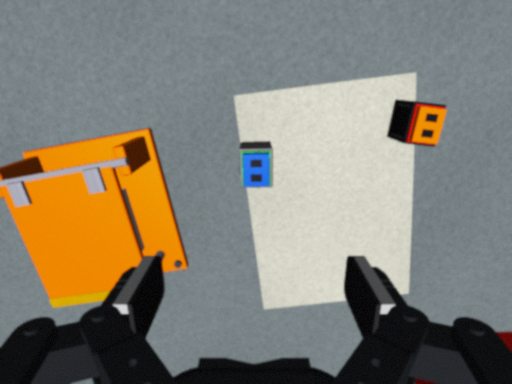

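Wrist view: the blue insert is at (256,170), nearly axis-aligned and centred between the fingers.

```bash
python3 - <<'E'
from h import *
c=load('w1');P=cloud(c);Z=P[...,2]
m=np.zeros(Z.shape,bool);m[135:195,232:280]=1
hsv=cv2.cvtColor(c['img'],cv2.COLOR_RGB2HSV)
for n,k in(('blue',m&(hsv[...,0]>100)&(hsv[...,0]<125)&(hsv[...,1]>150)&(Z>.05)),('z>.05',m&(Z>.052)),('all',m&(Z>.02)),('shelltop',m&(Z>.043)&(Z<.049))):
    p=P[k];r=cv2.minAreaRect((p[:,:2]*1000).astype(np.float32));print(n,len(p),np.round(r,1) if 0 else r,p[:,2].mean(),p.mean(0))
E
```

```text
blue 725 ((462.37451171875, -205.7831573486328), (26.635684967041016, 103.47132873535156), 0.4366012513637543) 0.057142227005476776 [ 0.46289893 -0.23841693  0.05714223]
z>.05 886 ((462.0624084472656, -206.01332092285156), (27.48686408996582, 103.92545318603516), 0.30494987964630127) 0.060316667720589176 [ 0.46257077 -0.23809398  0.06031667]
all 1405 ((461.92913818359375, -208.12326049804688), (36.058963775634766, 108.1321029663086), 1.3981695175170898) 0.054090930057607095 [ 0.46236542 -0.23490451  0.05409093]
shelltop 308 ((462.1349792480469, -240.01283264160156), (35.01936721801758, 44.45220184326172), 0.7405508756637573) 0.04638386677169214 [ 0.46173769 -0.23281297  0.04638387]
```

```bash

python3 -m crank '[{"linear":[0.003,-0.012,-0.1],"delta_rot":[0,0,0.02]},{"linear":[0.003,-0.012,-0.2],"delta_rot":[0,0,0.02]},{"linear":[0.003,-0.012,-0.3],"delta_rot":[0,0,0.02]},{"linear":[0.003,-0.012,-0.4],"delta_rot":[0,0,0.02]},{"linear":[0.003,-0.012,-0.47],"delta_rot":[0,0,0.02]},{"linear":[0.003,-0.012,-0.51],"delta_rot":[0,0,0.02]},{"linear":[0.003,-0.012,-0.53],"delta_rot":[0,0,0.02]},{"linear":[0.003,-0.012,-0.54],"delta_rot":[0,0,0.02]},{"linear":[0.003,-0.012,-0.54],"delta_rot":[0,0,0.02]}]'
python3 -m crank '[{"linear":[0,0,0],"delta_rot":[0,0,0]},{"linear":[0,0,0],"delta_rot":[0,0,0]},{"linear":[0,0,0],"delta_rot":[0,0,0]},{"linear":[0,0,0],"delta_rot":[0,0,0]},{"linear":[0,0,0],"delta_rot":[0,0,0]},{"linear":[0,0,0],"delta_rot":[0,0,0]},{"linear":[0,0,0],"delta_rot":[0,0,0]},{"linear":[0,0,0],"delta_rot":[0,0,0]},{"linear":[0,0,0],"delta_rot":[0,0,0]},{"linear":[0,0,0],"delta_rot":[0,0,0]}]' -1
python3 - <<'E'
from h import *
s=sense();print(s['position'],s['ee_rot'],s['wrist_force'],s['opening'],s['finger_force'])
E
```

```text
t: 2.23
position: [0.4618, -0.2413, 0.0272]
ee_rot: [0.704, 0.71, -0.0, -0.0]
wrist_force: [0.1, -0.4, -0.3]
opening: 0.0857
finger_force: 0.0
t: 3.07
position: [0.4631, -0.2409, 0.0285]
ee_rot: [0.704, 0.71, 0.0, 0.001]
wrist_force: [0.2, -0.1, 6.0]
opening: 0.0351
finger_force: 61.6
[ 0.46307324 -0.24091931  0.02852305] [7.03714444e-01 7.10481964e-01 8.90572303e-05 1.16271104e-03] [ 0.22270749 -0.1441752   5.97294818] 0.03511683722698858 61.63944125175476
```

```bash

python3 -m crank '[{"linear":[0,0,0.02],"delta_rot":[0,0,0]},{"linear":[0,0,0.08],"delta_rot":[0,0,0]},{"linear":[0,0,0.18],"delta_rot":[0,0,0]},{"linear":[0,0,0.28],"delta_rot":[0,0,0]},{"linear":[0,0,0.38],"delta_rot":[0,0,0]},{"linear":[0,0,0.47],"delta_rot":[0,0,0]},{"linear":[0,0,0.53],"delta_rot":[0,0,0]},{"linear":[0,0,0.56],"delta_rot":[0,0,0]}]'
python3 -m crank '[{"linear":[0.01,0.04,0],"delta_rot":[0,0,0]},{"linear":[0.04,0.12,0],"delta_rot":[0,0,0]},{"linear":[0.07,0.21,0],"delta_rot":[0,0,0]},{"linear":[0.11,0.31,0],"delta_rot":[0,0,0]},{"linear":[0.14,0.41,0],"delta_rot":[0,0,0]},{"linear":[0.18,0.51,0],"delta_rot":[0,0,0]},{"linear":[0.21,0.61,0],"delta_rot":[0,0,0]},{"linear":[0.24,0.7,0],"delta_rot":[0,0,0]},{"linear":[0.275,0.8,0],"delta_rot":[0,0,0]},{"linear":[0.295,0.86,0],"delta_rot":[0,0,0]}]'
python3 -m crank '[{"linear":[0.007,0.02,0],"delta_rot":[0,0,0]},{"linear":[0.01,0.03,0],"delta_rot":[0,0,0]},{"linear":[0.01,0.03,0],"delta_rot":[0,0,0]},{"linear":[0.01,0.03,0],"delta_rot":[0,0,0]},{"linear":[0.01,0.03,0],"delta_rot":[0,0,0]}]'
python3 - <<'E'
from h import *
c=snap('wrist','w2');print(c['pose'].round(3),c['fov_y']);s=sense();print(s['position'],s['ee_rot'],s['q'],s['wrist_force'])
i=c['img'][:,:,::-1];cv2.imwrite('pics/w2b.png',cv2.resize(i,(768,576),interpolation=cv2.INTER_CUBIC))
P=cloud(c);Z=P[...,2];m=(Z>.036)&(Z<.044)&(P[...,0]>.5)&(P[...,0]<.65)&(P[...,1]>.05)&(P[...,1]<.18)
n,l,st,ce=cv2.connectedComponentsWithStats(m.astype(np.uint8))
for k in range(1,n):
    if st[k,4]>100:
        p=P[l==k];print(st[k],cv2.minAreaRect((p[:,:2]*1000).astype(np.float32)),p.mean(0))
E
```

```text
t: 3.73
position: [0.4632, -0.241, 0.2558]
ee_rot: [0.704, 0.71, 0.0, 0.003]
wrist_force: [-0.7, 0.5, -0.5]
opening: 0.0347
finger_force: 60.9
t: 4.57
position: [0.5796, 0.1073, 0.2495]
ee_rot: [0.703, 0.711, -0.001, -0.001]
wrist_force: [0.4, -0.6, -1.8]
opening: 0.0343
finger_force: 60.9
t: 4.98
position: [0.5838, 0.1144, 0.251]
ee_rot: [0.704, 0.71, -0.0, -0.0]
wrist_force: [0.4, -0.2, -1.3]
opening: 0.0347
finger_force: 60.9
[[ 1.     0.008  0.002  0.583]
 [ 0.008 -0.947 -0.321  0.196]
 [-0.001  0.322 -0.947  0.394]
 [ 0.     0.     0.     1.   ]] 62.057734934177205
[0.58391056 0.11438909 0.25119326] [ 7.04464555e-01  7.09739144e-01 -1.89496059e-04 -4.49238195e-05] [ 3.15210595e-03  1.01820753e-01  1.68343029e+00 -2.09430217e-04
  1.35667302e+00 -4.26277053e-03] [-0.637095    0.64307073 -0.87856225]
[ 219  127   65   72 2299] ((579.208251953125, 107.40434265136719), (83.43609619140625, 64.06676483154297), 82.63362121582031) [0.57897365 0.11491638 0.04000666]
```

View pics/w2b.png

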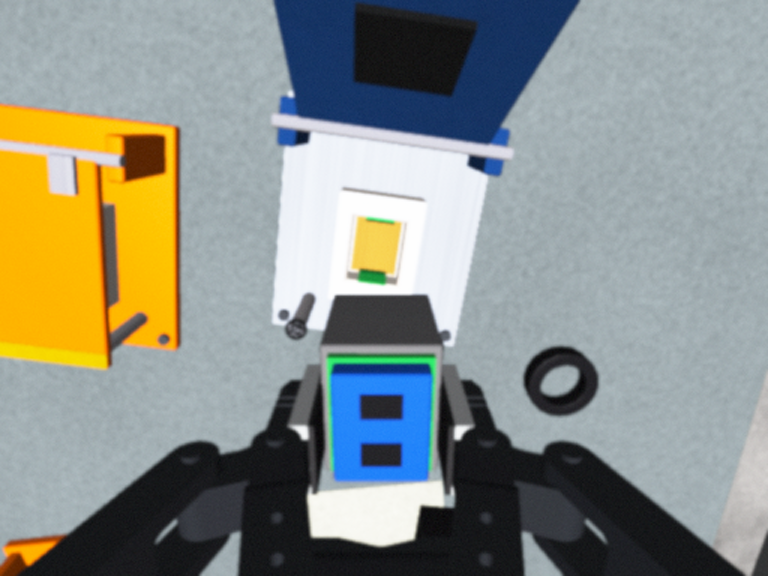

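Wrist view, enlarged 1.5×: the pocket is at about (378,245), the fixture is turned slightly clockwise, and the connector is held straight. Next I measure the in-hand offset.

```bash
python3 - <<'E'
from h import *
c=load('w2');P=cloud(c);Z=P[...,2];T=np.array([.5839,.1144,.2511])
hsv=cv2.cvtColor(c['img'],cv2.COLOR_RGB2HSV)
m=np.zeros(Z.shape,bool);m[195:325,210:305]=1
k=m&(hsv[...,0]>100)&(hsv[...,0]<125)&(hsv[...,1]>150)&(c['range_z']>0)
p=P[k]-T;z=np.median(p[:,2]);q=p[abs(p[:,2]-z)<.003];r=cv2.minAreaRect((q[:,:2]*1000).astype(np.float32));print('insert rel TCP',z,len(q),r)
# pocket floor / contacts
k=(Z>.013)&(Z<.020)&(P[...,0]>.55)&(P[...,0]<.61)&(P[...,1]>.07)&(P[...,1]<.14)&(hsv[...,1]>80)
q=P[k];print(len(q),q.mean(0),cv2.minAreaRect((q[:,:2]*1000).astype(np.float32)))
E
```

```text
insert rel TCP 0.02751964724482156 4036 ((-0.34259891510009766, 0.6583442687988281), (27.296716690063477, 37.60390090942383), 0.4013821482658386)
956 [0.57910304 0.10586286 0.01623867] ((579.1865844726562, 105.92352294921875), (43.299346923828125, 35.230106353759766), 82.67312622070312)
```

```bash

python3 -m crank '[{"linear":[-0.005,-0.01,-0.03],"delta_rot":[0,0,-0.08]},{"linear":[-0.011,-0.019,-0.1],"delta_rot":[0,0,-0.174]},{"linear":[-0.011,-0.019,-0.19],"delta_rot":[0,0,-0.174]},{"linear":[-0.011,-0.019,-0.28],"delta_rot":[0,0,-0.174]},{"linear":[-0.011,-0.019,-0.36],"delta_rot":[0,0,-0.174]},{"linear":[-0.011,-0.019,-0.41],"delta_rot":[0,0,-0.174]},{"linear":[-0.011,-0.019,-0.427],"delta_rot":[0,0,-0.174]},{"linear":[-0.011,-0.019,-0.427],"delta_rot":[0,0,-0.174]},{"linear":[-0.011,-0.019,-0.427],"delta_rot":[0,0,-0.174]},{"linear":[-0.011,-0.019,-0.427],"delta_rot":[0,0,-0.174]}]'
python3 - <<'E'
from h import *
c=snap('wrist','w3');s=sense();print(s['position'],s['ee_rot'],s['wrist_force'])
R=c['pose'][:3,:3].T
i=c['img'][:,:,::-1];cv2.imwrite('pics/w3b.png',cv2.resize(i,(768,576),interpolation=cv2.INTER_CUBIC))
E
```

```text
t: 5.87
position: [0.5814, 0.1078, 0.0829]
ee_rot: [0.751, 0.661, 0.002, 0.001]
wrist_force: [-0.1, 0.2, -0.1]
opening: 0.0346
finger_force: 60.8
[0.58147563 0.10792777 0.08294201] [0.75075856 0.66057321 0.00160055 0.00143433] [ 0.0602146  -0.75346992 -0.67475389]
```

View pics/w3b.png

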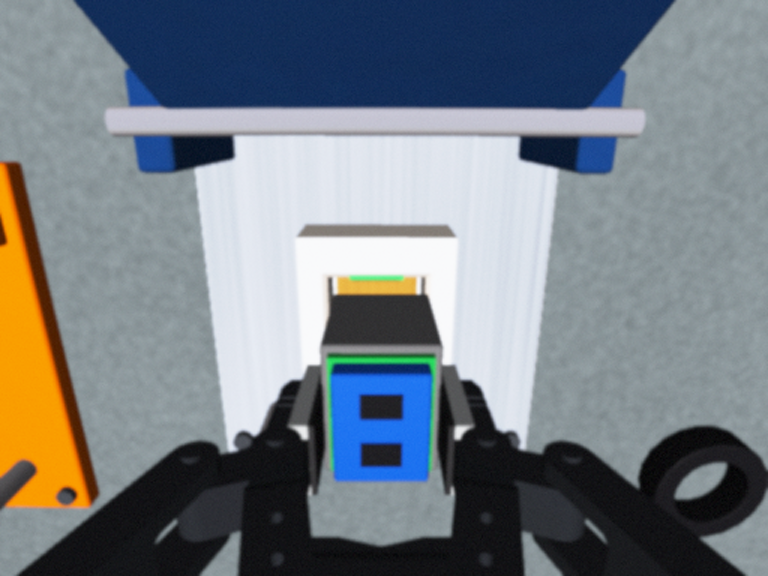

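Close up, the pocket sits squarely ahead of the connector: mouth edges at columns 328 and 424, connector at 325–440 but closer to the camera. I'll check this numerically.

```bash
python3 - <<'E'
from h import *
c=load('w3');P=cloud(c);Z=P[...,2];s=sense();T=s['position'];print(T,s['joint_velocities'].round(3))
hsv=cv2.cvtColor(c['img'],cv2.COLOR_RGB2HSV)
m=np.zeros(Z.shape,bool);m[195:325,210:305]=1
k=m&(hsv[...,0]>100)&(hsv[...,0]<125)&(hsv[...,1]>150)&(c['range_z']>0)
p=P[k]-T;z=np.median(p[:,2]);q=p[abs(p[:,2]-z)<.003];print('insert rel TCP',z,len(q),cv2.minAreaRect((q[:,:2]*1000).astype(np.float32)))
a=np.radians(-7.4);F=np.array([[np.cos(a),-np.sin(a)],[np.sin(a),np.cos(a)]])
C=np.array([.5792,.1074]);L=(P[...,:2]-C)@F*1000
k=(Z>.037)&(Z<.043)&(abs(L[...,0])<45)&(L[...,1]>15)&(L[...,1]<55)
q=L[k]; print('far edge y',np.percentile(q[:,1],[50,98,100]))
for lo,hi in((28,32),(32,36),(36,40)):
    w=q[(q[:,1]>lo)&(q[:,1]<hi),0];print(lo,len(w),w.min(),w.max(),'centre x',(w.min()+w.max())/2)
# fitted yaw via block side edges
ins=P[m&(hsv[...,0]>100)&(hsv[...,0]<125)&(hsv[...,1]>150)&(c['range_z']>0)]
print('insert centre in fixture mm',((np.array(cv2.minAreaRect((ins[abs(ins[:,2]-np.median(ins[:,2]))<.003][:,:2]).astype(np.float32)*1000)[0])/1000-C)@F*1000))
E
```

```text
[0.58147563 0.10792777 0.08294201] [ 0.004  0.001  0.005 -0.001 -0.003  0.001]
insert rel TCP 0.027529707885446203 4072 ((-2.068693161010742, 0.8073329925537109), (37.4117546081543, 31.278539657592773), 82.88555145263672)
far edge y [31.84135385 41.53899617 41.78764176]
28 676 -31.620604579239362 31.954361955821664 centre x 0.16687868829115082
32 678 -31.90370786366658 31.87289798368886 centre x -0.015404939988860278
36 718 -31.796350047732883 32.31027093819435 centre x 0.25696044523073347
insert centre in fixture mm [0.03324398 1.35062296]
```

```bash

python3 -m crank '[{"linear":[-0.001,-0.0035,-0.005],"delta_rot":[0,0,0]},{"linear":[-0.001,-0.0035,-0.01],"delta_rot":[0,0,0]},{"linear":[-0.001,-0.0035,-0.015],"delta_rot":[0,0,0]},{"linear":[-0.001,-0.0035,-0.02],"delta_rot":[0,0,0]},{"linear":[-0.001,-0.0035,-0.025],"delta_rot":[0,0,0]},{"linear":[-0.001,-0.0035,-0.03],"delta_rot":[0,0,0]},{"linear":[-0.001,-0.0035,-0.035],"delta_rot":[0,0,0]},{"linear":[-0.001,-0.0035,-0.035],"delta_rot":[0,0,0]}]'
python3 -m crank '[{"linear":[0,0,-0.003],"delta_rot":[0,0,0]},{"linear":[0,0,-0.006],"delta_rot":[0,0,0]},{"linear":[0,0,-0.009],"delta_rot":[0,0,0]},{"linear":[0,0,-0.012],"delta_rot":[0,0,0]},{"linear":[0,0,-0.012],"delta_rot":[0,0,0]}]'
python3 - <<'E'
from h import *
s=sense();print(s['position'],s['ee_rot'],s['wrist_force'],s['wrist_torque'])
E
```

```text
t: 6.58
position: [0.5789, 0.1068, 0.0658]
ee_rot: [0.751, 0.661, -0.0, -0.0]
wrist_force: [1.2, 0.4, -1.1]
opening: 0.0347
finger_force: 60.8
t: 7.0
position: [0.5794, 0.1066, 0.0616]
ee_rot: [0.751, 0.661, -0.0, 0.0]
wrist_force: [-0.2, -0.9, -1.1]
opening: 0.0345
finger_force: 60.9
[0.5793671  0.10656839 0.06156444] [ 7.50632336e-01  6.60720111e-01 -1.11841616e-04  1.33504769e-04] [-0.18872799 -0.85033696 -1.07833773] [-0.18048546 -0.02350605 -0.00670745]
```

```bash

for i in 1; do python3 -m crank '[{"linear":[0,0,-0.003],"delta_rot":[0,0,0]},{"linear":[0,0,-0.006],"delta_rot":[0,0,0]},{"linear":[0,0,-0.01],"delta_rot":[0,0,0]},{"linear":[0,0,-0.01],"delta_rot":[0,0,0]}]'; done
python3 -m crank '[{"linear":[0,0,-0.003],"delta_rot":[0,0,0]},{"linear":[0,0,-0.006],"delta_rot":[0,0,0]},{"linear":[0,0,-0.01],"delta_rot":[0,0,0]},{"linear":[0,0,-0.01],"delta_rot":[0,0,0]}]'
python3 -m crank '[{"linear":[0,0,-0.003],"delta_rot":[0,0,0]},{"linear":[0,0,-0.005],"delta_rot":[0,0,0]},{"linear":[0,0,-0.005],"delta_rot":[0,0,0]}]'
python3 -m crank '[{"linear":[0,0,-0.003],"delta_rot":[0,0,0]},{"linear":[0,0,-0.005],"delta_rot":[0,0,0]},{"linear":[0,0,-0.005],"delta_rot":[0,0,0]}]'
```

```text
t: 7.33
position: [0.5802, 0.1064, 0.0591]
ee_rot: [0.751, 0.661, 0.0, 0.001]
wrist_force: [-1.5, -2.1, 7.1]
opening: 0.0348
finger_force: 61.9
t: 7.67
position: [0.5814, 0.1067, 0.0564]
ee_rot: [0.751, 0.661, 0.002, 0.001]
wrist_force: [-1.9, -1.2, 11.4]
opening: 0.0345
finger_force: 62.2
t: 7.92
position: [0.5815, 0.1066, 0.0538]
ee_rot: [0.751, 0.661, 0.002, 0.002]
wrist_force: [0.1, -1.7, 7.4]
opening: 0.0346
finger_force: 62.5
t: 8.17
position: [0.5816, 0.1066, 0.052]
ee_rot: [0.751, 0.661, 0.002, 0.002]
wrist_force: [0.9, -1.8, 8.1]
opening: 0.0349
finger_force: 62.6
```

```bash

python3 -m crank '[{"linear":[0,0,-0.0025],"delta_rot":[0,0,0]},{"linear":[0,0,-0.005],"delta_rot":[0,0,0]},{"linear":[0,0,-0.005],"delta_rot":[0,0,0]}]'
python3 -m crank '[{"linear":[0,0,-0.0025],"delta_rot":[0,0,0]},{"linear":[0,0,-0.005],"delta_rot":[0,0,0]},{"linear":[0,0,-0.005],"delta_rot":[0,0,0]}]'
python3 -m crank '[{"linear":[0,0,-0.0025],"delta_rot":[0,0,0]},{"linear":[0,0,-0.0025],"delta_rot":[0,0,0]},{"linear":[0,0,-0.0025],"delta_rot":[0,0,0]}]'
python3 -m crank '[{"linear":[0,0,-0.0025],"delta_rot":[0,0,0]},{"linear":[0,0,-0.0025],"delta_rot":[0,0,0]},{"linear":[0,0,-0.0025],"delta_rot":[0,0,0]}]'
```

```text
t: 8.42
position: [0.5816, 0.1066, 0.05]
ee_rot: [0.751, 0.661, 0.002, 0.002]
wrist_force: [0.4, -1.0, 8.2]
opening: 0.0348
finger_force: 62.6
t: 8.67
position: [0.5816, 0.1066, 0.0479]
ee_rot: [0.751, 0.661, 0.002, 0.002]
wrist_force: [0.5, -1.3, 7.1]
opening: 0.0347
finger_force: 62.5
t: 8.92
position: [0.5816, 0.1066, 0.047]
ee_rot: [0.751, 0.661, 0.002, 0.002]
wrist_force: [0.0, -1.6, 7.4]
opening: 0.0349
finger_force: 62.5
t: 9.17
position: [0.5816, 0.1066, 0.0459]
ee_rot: [0.751, 0.661, 0.002, 0.002]
wrist_force: [-0.2, -1.2, 8.3]
opening: 0.0345
finger_force: 62.6
```

```bash

for i in 1 2 3; do python3 -m crank '[{"linear":[0,0,-0.00125],"delta_rot":[0,0,0]},{"linear":[0,0,-0.00125],"delta_rot":[0,0,0]},{"linear":[0,0,-0.00125],"delta_rot":[0,0,0]}]' | grep -E 'pos|wrist'; done
```

```text
position: [0.5816, 0.1066, 0.0456]
wrist_force: [-1.3, -1.4, 8.9]
position: [0.5816, 0.1066, 0.045]
wrist_force: [-1.2, -2.1, 8.6]
position: [0.5816, 0.1067, 0.0446]
wrist_force: [0.1, -0.9, 8.6]
```

```bash

python3 -m crank '[{"linear":[0,0,-0.00125],"delta_rot":[0,0,0]},{"linear":[0,0,-0.00125],"delta_rot":[0,0,0]},{"linear":[0,0,-0.00125],"delta_rot":[0,0,0]}]' | grep -E 'pos|wrist'
python3 -m crank '[{"linear":[0,0,-0.00125],"delta_rot":[0,0,0]},{"linear":[0,0,-0.00125],"delta_rot":[0,0,0]},{"linear":[0,0,-0.00125],"delta_rot":[0,0,0]}]' | grep -E 'pos|wrist'
```

```text
position: [0.5817, 0.1066, 0.0446]
wrist_force: [-1.0, -1.3, 11.5]
position: [0.5817, 0.1067, 0.0445]
wrist_force: [-2.7, -1.8, 14.9]
```

```bash

python3 -m crank '[{"linear":[0,0,-0.0007],"delta_rot":[0,0,0]},{"linear":[0,0,-0.0014],"delta_rot":[0,0,0]},{"linear":[0,0,-0.0014],"delta_rot":[0,0,0]}]' | grep -E 'pos|wrist'
for i in 1 2; do python3 -m crank '[{"linear":[0,0,0],"delta_rot":[0,0,0]},{"linear":[0,0,0],"delta_rot":[0,0,0]}]' | grep -E 'pos|wrist'; done
```

```text
position: [0.5817, 0.1066, 0.0445]
wrist_force: [-4.9, -1.2, 18.6]
position: [0.5817, 0.1066, 0.0445]
wrist_force: [-4.9, -2.0, 18.2]
position: [0.5817, 0.1067, 0.0445]
wrist_force: [-4.7, -1.9, 19.4]
```

```bash

python3 -m crank '[{"linear":[0,0,0],"delta_rot":[0,0,0]},{"linear":[0,0,0],"delta_rot":[0,0,0]},{"linear":[0,0,0],"delta_rot":[0,0,0]},{"linear":[0,0,0],"delta_rot":[0,0,0]}]' | grep -E 'pos|wrist'
python3 -m crank '[{"linear":[0,0,0.003],"delta_rot":[0,0,0]},{"linear":[0,0,0.006],"delta_rot":[0,0,0]},{"linear":[0,0,0.006],"delta_rot":[0,0,0]}]' | grep -E 'pos|wrist'
```

```text
position: [0.5817, 0.1067, 0.0445]
wrist_force: [-5.3, -1.1, 17.8]
position: [0.5816, 0.1067, 0.0446]
wrist_force: [3.4, -1.1, 5.1]
```

```bash

python3 -m crank '[{"linear":[0,0,0.002],"delta_rot":[0,0,0]},{"linear":[0,0,0.002],"delta_rot":[0,0,0]},{"linear":[0,0,0.002],"delta_rot":[0,0,0]},{"linear":[0,0,0.002],"delta_rot":[0,0,0]},{"linear":[0,0,0.002],"delta_rot":[0,0,0]},{"linear":[0,0,0.002],"delta_rot":[0,0,0]}]' 1
python3 -m crank '[{"linear":[0,0,0.03],"delta_rot":[0,0,0]},{"linear":[0,0,0.1],"delta_rot":[0,0,0]},{"linear":[0,0,0.2],"delta_rot":[0,0,0]},{"linear":[0,0,0.3],"delta_rot":[0,0,0]},{"linear":[0,0,0.4],"delta_rot":[0,0,0]},{"linear":[0,0,0.5],"delta_rot":[0,0,0]},{"linear":[0,0,0.6],"delta_rot":[0,0,0]},{"linear":[0,0,0.65],"delta_rot":[0,0,0]},{"linear":[0,0,0.65],"delta_rot":[0,0,0]},{"linear":[0,0,0.65],"delta_rot":[0,0,0]}]'
python3 - <<'E'
from h import *
c=snap('wrist','w4');P=cloud(c);Z=P[...,2];hsv=cv2.cvtColor(c['img'],cv2.COLOR_RGB2HSV)
k=(hsv[...,0]>100)&(hsv[...,0]<125)&(hsv[...,1]>150)&(c['range_z']>0)&(abs(P[...,0]-.579)<.03)&(abs(P[...,1]-.107)<.035)
p=P[k];z=np.median(p[:,2]);print('insert z',z,cv2.minAreaRect((p[abs(p[:,2]-z)<.004][:,:2]*1000).astype(np.float32)))
i=c['img'][:,:,::-1];cv2.imwrite('pics/w4b.png',cv2.resize(i,(768,576)))
E
```

```text
t: 12.08
position: [0.5789, 0.1068, 0.0434]
ee_rot: [0.751, 0.661, -0.0, -0.0]
wrist_force: [-0.7, -0.0, 0.3]
opening: 0.0855
finger_force: 0.0
t: 12.92
position: [0.5798, 0.1068, 0.3063]
ee_rot: [0.751, 0.661, 0.002, 0.001]
wrist_force: [-0.3, 0.4, 0.3]
opening: 0.0855
finger_force: 0.0
insert z 0.07244039097151284 ((580.9893798828125, 107.65021514892578), (34.48036575317383, 26.614152908325195), 83.1787338256836)
```

View pics/w4b.png

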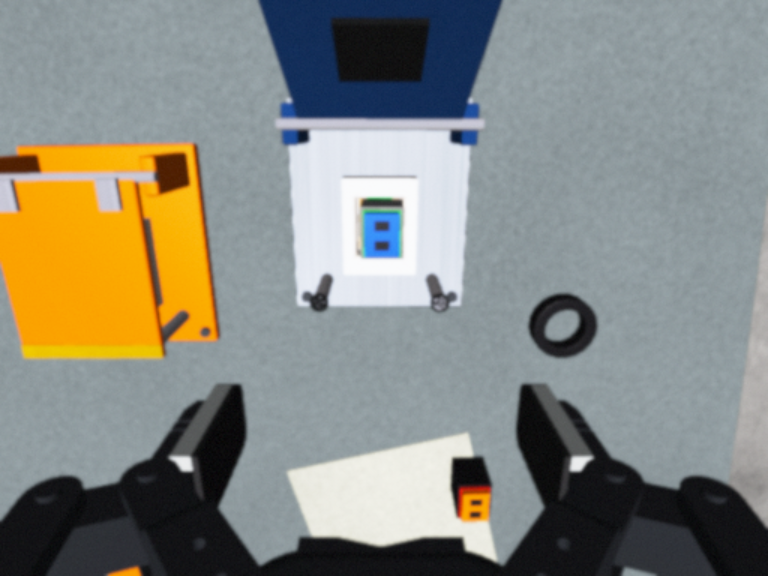

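The connector is home: insert top at 72 mm, as it must be, at picture (381,235). The lid leans back at the top of the picture. Next I go behind the lid with closed fingers.

```bash

python3 -m crank '[{"linear":[0.005,0.04,0],"delta_rot":[0,0,0]},{"linear":[0.015,0.12,0],"delta_rot":[0,0,0]},{"linear":[0.028,0.22,0],"delta_rot":[0,0,0]},{"linear":[0.041,0.32,0],"delta_rot":[0,0,0]},{"linear":[0.055,0.42,0],"delta_rot":[0,0,0]},{"linear":[0.0645,0.48,0],"delta_rot":[0,0,0]},{"linear":[0.0645,0.5,0],"delta_rot":[0,0,0]},{"linear":[0.0645,0.5,0],"delta_rot":[0,0,0]},{"linear":[0.0645,0.5,0],"delta_rot":[0,0,0]},{"linear":[0.0645,0.5,0],"delta_rot":[0,0,0]}]' -1
python3 -m crank '[{"linear":[0,0,-0.04],"delta_rot":[0,0,0]},{"linear":[0,0,-0.1],"delta_rot":[0,0,0]},{"linear":[0,0,-0.17],"delta_rot":[0,0,0]},{"linear":[0,0,-0.23],"delta_rot":[0,0,0]},{"linear":[0,0,-0.27],"delta_rot":[0,0,0]},{"linear":[0,0,-0.285],"delta_rot":[0,0,0]},{"linear":[0,0,-0.285],"delta_rot":[0,0,0]},{"linear":[0,0,-0.285],"delta_rot":[0,0,0]}]'
python3 - <<'E'
from h import *
c=snap('wrist','w5');s=sense();print(s['position'],s['wrist_force'])
d=snap('scene','s5');a=c['img'];b=d['img'][150:290,190:390]
o=np.hstack([cv2.resize(a,(400,300)),cv2.resize(b,(400,280))[:300] if 0 else cv2.copyMakeBorder(cv2.resize(b,(400,280)),0,20,0,0,0)])
cv2.imwrite('pics/w5c.png',o[:,:,::-1])
E
```

```text
t: 13.8
position: [0.6049, 0.3053, 0.3029]
ee_rot: [0.751, 0.66, -0.001, -0.0]
wrist_force: [-0.5, -0.4, -0.4]
opening: -0.0002
finger_force: 0.0
t: 14.47
position: [0.6057, 0.306, 0.1908]
ee_rot: [0.751, 0.66, 0.0, 0.0]
wrist_force: [0.8, 0.5, 0.8]
opening: 0.0
finger_force: 0.0
[0.60612347 0.30636189 0.19173403] [-0.02535706 -0.76501683  0.72489911]
```

View pics/w5c.png

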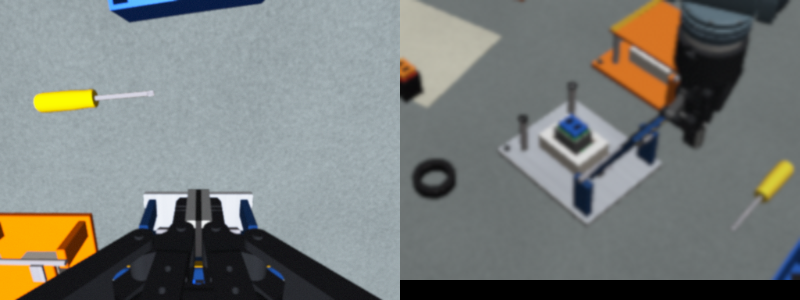

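Left: wrist view, with the fingers behind the lid and the pick clear at (65,100). Right: the gripper behind the lid edge, not touching it. Now I push slowly.

```bash

python3 -m crank '[{"linear":[-0.001,-0.0075,0],"delta_rot":[0,0,0]},{"linear":[-0.002,-0.015,0],"delta_rot":[0,0,0]},{"linear":[-0.003,-0.0225,0],"delta_rot":[0,0,0]},{"linear":[-0.004,-0.03,0],"delta_rot":[0,0,0]},{"linear":[-0.005,-0.0375,0],"delta_rot":[0,0,0]},{"linear":[-0.006,-0.045,0],"delta_rot":[0,0,0]},{"linear":[-0.007,-0.0525,0],"delta_rot":[0,0,0]}]' | grep -E '^t|pos|wrist'
for i in 1 2 3 4; do python3 -m crank '[{"linear":[-0.001,-0.0075,0.001],"delta_rot":[0,0,0]},{"linear":[-0.002,-0.015,0.002],"delta_rot":[0,0,0]},{"linear":[-0.003,-0.0225,0.003],"delta_rot":[0,0,0]},{"linear":[-0.004,-0.03,0.004],"delta_rot":[0,0,0]}]' | grep -E '^t|pos|wrist'; done
```

```text
t: 15.15
position: [0.6023, 0.2854, 0.1898]
wrist_force: [0.0, -0.0, 1.2]
t: 15.48
position: [0.601, 0.2741, 0.1921]
wrist_force: [0.2, 2.3, 1.7]
t: 15.82
position: [0.5991, 0.2615, 0.1932]
wrist_force: [0.4, 1.2, 1.7]
t: 16.15
position: [0.5974, 0.2493, 0.1945]
wrist_force: [0.1, 2.1, 0.3]
t: 16.48
position: [0.5958, 0.2374, 0.1962]
wrist_force: [-0.1, 1.5, 1.4]
```

```bash

for i in 1 2 3 4; do python3 -m crank '[{"linear":[-0.001,-0.0075,0.001],"delta_rot":[0,0,0]},{"linear":[-0.002,-0.015,0.002],"delta_rot":[0,0,0]},{"linear":[-0.003,-0.0225,0.003],"delta_rot":[0,0,0]},{"linear":[-0.004,-0.03,0.004],"delta_rot":[0,0,0]}]' | grep -E '^t|pos|wrist'; done
```

```text
t: 16.82
position: [0.5942, 0.2254, 0.1978]
wrist_force: [-0.4, 1.2, 0.7]
t: 17.15
position: [0.5926, 0.2133, 0.1992]
wrist_force: [0.5, -0.7, -1.9]
t: 17.48
position: [0.591, 0.2014, 0.2009]
wrist_force: [0.1, 0.3, -0.7]
t: 17.82
position: [0.5895, 0.1894, 0.2027]
wrist_force: [0.4, 0.7, -1.0]
```

```bash
cat > lid.py <<'E'
from h import *
def ang():
    c=capture('scene');P=cloud(c);hsv=cv2.cvtColor(c['img'],cv2.COLOR_RGB2HSV)
    a=np.radians(-7.4);F=np.array([[np.cos(a),-np.sin(a)],[np.sin(a),np.cos(a)]])
    L=(P[...,:2]-[.5797,.107])@F;Z=P[...,2]
    k=(hsv[...,0]>100)&(hsv[...,0]<125)&(hsv[...,1]>120)&(c['range_z']>0)&(abs(L[...,0])<.062)&(L[...,1]<.2)&(L[...,1]>-.09)
    r=np.hypot(Z-.078,L[...,1]-.085);k&=(r>.08)&(r<.17)&(Z>.075)
    t=np.arctan2(Z[k]-.078,.085-L[...,1][k]);return k.sum(),np.percentile(t,[10,50,90]).round(2)
s=sense();print(s['t'],ang(),s['wrist_force'].round(1))
E
python3 lid.py
for i in 1 2; do python3 -m crank '[{"linear":[-0.001,-0.0075,0.001],"delta_rot":[0,0,0]},{"linear":[-0.002,-0.015,0.002],"delta_rot":[0,0,0]},{"linear":[-0.003,-0.0225,0.003],"delta_rot":[0,0,0]}]' | grep -E '^t|pos|wrist'; python3 lid.py; done
```

```text
17.8167 (np.int64(450), array([1.46, 1.48, 1.5 ])) [ 0.4  0.7 -1. ]
t: 18.12
position: [0.5883, 0.1805, 0.2039]
wrist_force: [-0.4, 0.8, -0.2]
18.1167 (np.int64(493), array([1.39, 1.41, 1.44])) [-0.4  0.8 -0.2]
t: 18.42
position: [0.5871, 0.1714, 0.2051]
wrist_force: [0.6, 0.6, 0.4]
18.4167 (np.int64(535), array([1.33, 1.35, 1.37])) [0.6 0.6 0.4]
```

```bash

for i in 1 2; do python3 -m crank '[{"linear":[-0.001,-0.0075,0],"delta_rot":[0,0,0]},{"linear":[-0.002,-0.015,0],"delta_rot":[0,0,0]},{"linear":[-0.002,-0.015,0],"delta_rot":[0,0,0]},{"linear":[-0.002,-0.015,0],"delta_rot":[0,0,0]},{"linear":[-0.002,-0.015,0],"delta_rot":[0,0,0]}]' | grep -E '^t|pos|wrist'; python3 lid.py; done
```

```text
t: 18.88
position: [0.5863, 0.1657, 0.205]
wrist_force: [0.8, 0.4, 0.8]
18.8833 (np.int64(561), array([1.25, 1.28, 1.3 ])) [0.8 0.4 0.8]
t: 19.35
position: [0.5855, 0.1597, 0.205]
wrist_force: [0.4, 0.2, 0.2]
19.35 (np.int64(573), array([1.05, 1.07, 1.1 ])) [0.4 0.2 0.2]
```

It is falling on its own, so I retreat backward.

```bash

python3 -m crank '[{"linear":[0.01,0.07,0.02],"delta_rot":[0,0,0]},{"linear":[0.02,0.15,0.06],"delta_rot":[0,0,0]},{"linear":[0.03,0.23,0.12],"delta_rot":[0,0,0]},{"linear":[0.03,0.25,0.18],"delta_rot":[0,0,0]}]' | grep -E '^t|pos|wrist'; python3 lid.py
python3 -m crank '[{"linear":[0,0,0.05],"delta_rot":[0,0,0]},{"linear":[0,0,0.1],"delta_rot":[0,0,0]},{"linear":[0,0,0.1],"delta_rot":[0,0,0]},{"linear":[0,0,0.1],"delta_rot":[0,0,0]},{"linear":[0,0,0.1],"delta_rot":[0,0,0]},{"linear":[0,0,0.1],"delta_rot":[0,0,0]},{"linear":[0,0,0.1],"delta_rot":[0,0,0]},{"linear":[0,0,0.1],"delta_rot":[0,0,0]},{"linear":[0,0,0.1],"delta_rot":[0,0,0]},{"linear":[0,0,0.1],"delta_rot":[0,0,0]}]' | grep -E '^t|pos|wrist'; python3 lid.py
python3 -m crank '[{"linear":[0,0,0],"delta_rot":[0,0,0]},{"linear":[0,0,0],"delta_rot":[0,0,0]},{"linear":[0,0,0],"delta_rot":[0,0,0]},{"linear":[0,0,0],"delta_rot":[0,0,0]},{"linear":[0,0,0],"delta_rot":[0,0,0]},{"linear":[0,0,0],"delta_rot":[0,0,0]},{"linear":[0,0,0],"delta_rot":[0,0,0]},{"linear":[0,0,0],"delta_rot":[0,0,0]}]' | grep -E '^t'; 
python3 - <<'E'
from lid import *
d=snap('scene','s6');cv2.imwrite('pics/s6c.png',cv2.resize(d['img'][130:290,170:390],(770,560))[:,:,::-1])
E
```

```text
t: 19.73
position: [0.5969, 0.2633, 0.277]
wrist_force: [-0.6, -0.1, -0.6]
19.7333 (np.int64(575), array([0.18, 0.2 , 0.23])) [-0.6 -0.1 -0.6]
t: 20.62
position: [0.5974, 0.2597, 0.3166]
wrist_force: [-0.3, -0.4, -1.2]
20.6167 (np.int64(520), array([0.06, 0.09, 0.11])) [-0.3 -0.4 -1.2]
t: 21.33
21.3333 (np.int64(521), array([0.07, 0.09, 0.12])) [-0.8 -0.1  0.1]
```

View pics/s6c.png

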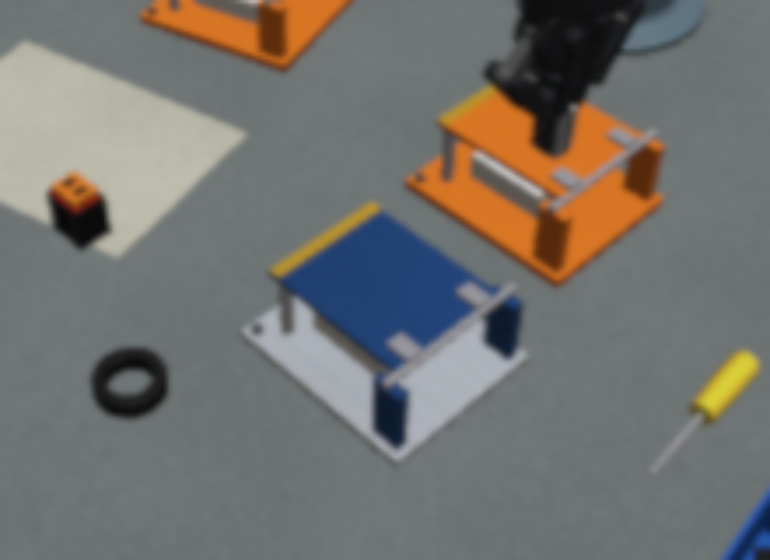

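The lid lies shut on its rest posts (front edge at about (325,240)). The bystanders are undisturbed and the gripper is well clear.

```bash
python3 -c "
from bench import hand_in; print(hand_in())"
```

```text
the job is handed in; nothing more can be done
None
```

The connector is seated, bedded with about 10 N over the jaw load for roughly 0.7 s, and released. The lid tipped and fell shut on its own. The job is handed in at about 21 s on the robot clock.

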